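Feed a specimen holder through the chamber flap

ROBOT

A 6-joint arm with a two-finger parallel gripper is mounted at the origin on the work surface. World frame = base frame: x ahead of the robot, y to its left, z up, the work surface at z = 0. Lengths are in mm, angles in rad, forces in N, time in s.
With the tool pointing down it reaches from about 350 to 950 mm from the base axis. Payload 17.4 kg.
Tool frame: the origin (TCP) lies midway between the tips of the shut fingers; the grasp point (between the pads) lies 19 mm behind it (bot.grip_point_offset is the z of the grasp point in the tool frame, in mm); z points along the fingers, y is the direction in which the jaws open and shut (so a half turn about z gives the same grasp; the last joint's range is limited). The gripper opens to 93 mm and grips with 3 to 60 N. Pads are 15 mm wide; open, the fingers measure 128 mm over their backs; the gripper's body (75 mm by 188 mm) begins 65 mm behind the grasp point.
Start: joints at [-1.245, 0.116, 1.442, -0, 1.584, -0.038], TCP at [240.175, -630.831, 218.646] pointing down, gripper open.
Joint ranges: [-2.83, 2.83], [-0.83, 2.19], [0.07, 2.5], [-1.14, 4.28], [0.01, 3], [-2.97, 2.97]. Speed limits (rad/s): [1.89, 1.89, 2.22, 3.14, 3.14, 3.14].

INTERFACE

Orientations are given as a rotation vector (axis times angle).
In Python, from station import bot gives the robot as it stands. The module is installed in compiled form; this text tells all that it offers.
- The arm moves only by the tool apply_moves, never from a script. Its arguments are lists of equal length, an entry for each row: "xyz": the shift along the tool's x, y, z in m, a list of three; "spin": the turn about the tool's z in degrees. In form: {"xyz": [[x, y, z], ...], "spin": [spin, ...]}. A call has 1 to 10 rows; each row shifts and turns the pose as measured when the row begins, along the tool's axes as they then stand; what a row does not reach is not made up. A row lasts 1/8 s, in which the tool goes at most 62.5 mm and 10.7 degrees, less where a joint would pass 70% of its speed; a pose out of reach is approached as far as the arm can. A call is refused whole if a number of a shift passes 0.0625 or a number of a turn 10.7, either way. A call with a gripper value outside its range is refused whole. "jaw" is the finger opening in m, from 0 to 0.093, set as the call begins (left out, the last holds). The fingers move at their own pace and stop on an object; the grip force is fixed at half the most. Time passes only in rows, so rows that do not move let the fingers close. It gives the time, the measured TCP pose, the force and the opening at its end, in the units of the state.
- bot.observe(): the state, without advancing time (a new reading comes with each control period).
- bot.get_image(name): name is "scene" or "top" or "wrist"; returns a dict with "pixels" (400x640x3 uint8, blue, green, red), "depth" (400x640 float32, mm along the optical axis (not along the pixel's ray), 0 where there is no reading), "camera_matrix" (3x3 intrinsics, pixels), "extrinsics" (4x4, takes a point from camera to world coordinates). Camera axes: x right, y up, looking along -z (the intrinsics and any distortion apply to the point x, -y, -z); pixel columns grow to the right and rows downward; lengths in mm; the calibration is good to about 2 mm. A picture is of the moment at which its call begins.
- bot.close_job(): hands the job in, once; it reports no verdict.
The state is a dict: "t": time; "qpos": joint angles; "dq": joint speeds; "effort": joint torques, N m; "tcp_pos": TCP position; "ee_rot": TCP orientation; "contact_force": force on the tool from outside, world axes, zero at the start; "moment": the same for the moment, N m; "opening": finger opening in mm.
Only numpy, scipy, OpenCV 4.12 (cv2) and the standard library are available. Lean on these libraries where they do the work, as an engineer would, in place of code of your own. Each camera call takes 0.05 s, during which the arm holds its last target. There are 200 camera calls.

TASK

Load the specimen holder into the clear measuring chamber: push it with the fingers across the grey deck, lining it up with the chamber as needed, and on through the hanging flap until it slides down inside, then draw the fingers back out so the flap swings fully shut behind it. Push only, do not pinch or lift the holder or turn it over, and leave the lens cell, the clamp and the other things around it where they are.

Things in the scene. Friction and masses are not known exactly. Their poses are not given: they have to be found in the camera images.
- station: Fixed loading station. Origin on the table under the middle of the shut flap; x axis = direction of travel (deck into chamber), y left, z up. Dark grey dotted deck plate: top at z 60 mm, x -200 to 0, y -135 to 135. Behind it a clear acrylic chamber: x -6 to 157, y -58 to 58, flat roof, top at z 128 (68 above the deck).
- entry (a point): Middle of the chamber's entry at deck height, station (0, 0, 60) mm. The entry is 92 mm wide between two square posts (12 mm thick, x -6 to 6, z to 124) and 55 mm high under the hinge rod (6 mm thick, at z 118).
- sill (a point): Far edge of the slippery level white sill inside the entry, station (18, 0, 60) mm. From here a slippery slide falls at 24 degrees to x 138, z 5, and a buffer. Once the holder's middle has been pushed past this edge it tips and slides down by itself, clear of the flap.
- holder: Loose specimen holder to be loaded: aluminium block 70 long (own x) x 50 wide (y), 30 high, with a 4 mm black plate and round glass window on top (34 high in all), 150 to 300 g. Origin at the centre of its underside, centre of mass above it; x axis towards its leading end. It starts on the deck, up to 60 mm off the station's centre line and turned up to 0.25 rad from it.
- flap (a joint): Grey plate flap, 84 wide x 55 high x 3 thick, 50 g, hung from the rod over the entry, lower edge 3 mm above the deck. 0 = hanging shut, grows as the lower edge swings into the chamber (station +x), stop at 1.45 rad; it does not swing outwards. The holder passes under it at about 1.1 rad. Falls shut by its own weight when free.
- flap_hinge (a point): Middle of the flap's hinge rod, station (0, 0, 118) mm.
- holder_tail (a point): Centre of the holder's trailing face (50 x 30 mm), 35 mm behind its origin and 15 mm up.
- lens_cell: Bystander on the deck beside the entry: dark steel round lens cell, 30 diameter, 24 high. Origin under its centre.
- post_clamp: Bystander on the deck at the entry's other side: aluminium cube clamp 26 mm with a thumbscrew. Origin under its centre.
- goggles: Bystander on the table to the left: green safety goggles, 150 wide, 125 deep, 45 high. Origin under the lens front.
- driver: Bystander on the table to the right: black-handled screwdriver 160 long, lying. Origin under its middle.
- dropper: Bystander on the table to the right: white bottle, 28 diameter, 75 high. Origin under its centre.
- slide_box: Bystander on the table to the left: white box 85 x 60 x 30 mm. Origin under its centre.
- lens_cap: Bystander on the table to the right: grey round cap, 52 diameter, 12 high. Origin under its centre.
Not all that is in view belongs to the job. Leave any pink or yellow look-alike of the holder alone.

How it is judged:
By the outcome, as a careful person would: the job done as asked, in the order asked, and still so for the second after the job is handed in, with the robot touching nothing.
It also fails if it takes over 51 s, if anything falls off the work surface, if the arm or the gripper's body presses on something with over 40 N, if the wrist force passes 120 N, or if a joint passes its speed limit or range.

## Working session

There is one attempt and no reset: what is moved stays moved. The work goes in short steps, Python scripts to look and compute and a tool call to move; the robot and the scene stay as the last step left them, time stands still between calls to the robot, and variables do not carry over. Pictures are saved under pics/ and viewed, about 8 in all and at most 12, crops included, and the job is handed in when it is done.

Besides the shell and the picture viewer there is one more tool, called after ">>>" in YAML: its name, and indented under it one key for each argument. apply_moves: Moves the arm, as the interface text tells. Its arguments: {"type":"object","properties":{"xyz":{"type":"array"},"spin":{"type":"array"},"jaw":{"type":"number"}},"required":["xyz","spin"]}

```bash
mkdir -p pics
cat > h.py <<'E'
import numpy as np, cv2
from station import bot
def pts(im):
    K=im["camera_matrix"];E=im["extrinsics"];d=im["depth"].astype(float)
    v,u=np.mgrid[0:d.shape[0],0:d.shape[1]]
    c=np.stack([(u-K[0,2])/K[0,0]*d,-(v-K[1,2])/K[1,1]*d,-d,np.ones_like(d)],-1)
    return (c@E.T)[...,:3]
def ray(im,u,v,z):
    K=im["camera_matrix"];E=im["extrinsics"]
    r=E[:3,:3]@np.array([(u-K[0,2])/K[0,0],-(v-K[1,2])/K[1,1],-1]);o=E[:3,3]
    return o+r*(z-o[2])/r[2]
def proj(im,p):
    K=im["camera_matrix"];E=im["extrinsics"]
    c=np.linalg.inv(E)@np.append(p,1);return K[0,0]*c[0]/-c[2]+K[0,2],K[1,1]*-c[1]/-c[2]+K[1,2]
E
python3 - <<'E'
from h import *
for n in("scene","top"):
    im=bot.get_image(n);cv2.imwrite(f"pics/{n}0.png",im["pixels"]);print(n,im["camera_matrix"],im["extrinsics"].round(3))
print(bot.observe())
E
```

```text
scene [[470.95995193   0.         320.52494965]
 [  0.         470.95995193 199.3983902 ]
 [  0.           0.           1.        ]] [[ 2.840000e-01 -7.800000e-01  5.580000e-01  1.232653e+03]
 [ 9.590000e-01  2.370000e-01 -1.570000e-01 -1.683520e+02]
 [-1.000000e-02  5.790000e-01  8.150000e-01  1.144354e+03]
 [ 0.000000e+00  0.000000e+00  0.000000e+00  1.000000e+00]]
top [[396.35066681   0.         320.96969871]
 [  0.         396.35066681 201.89691693]
 [  0.           0.           1.        ]] [[-2.000000e-03  9.950000e-01 -9.900000e-02  3.989150e+02]
 [-1.000000e+00 -2.000000e-03  1.000000e-03  1.152600e+01]
 [ 1.000000e-03  9.900000e-02  9.950000e-01  1.346317e+03]
 [ 0.000000e+00  0.000000e+00  0.000000e+00  1.000000e+00]]
{'t': 0.1, 'qpos': array([-1.24480240e+00,  1.16440885e-01,  1.44216115e+00,  3.14631234e-06,
        1.58399347e+00, -3.77880608e-02]), 'dq': array([ 0.00156036, -0.00106235, -0.00059113, -0.00019237, -0.00113284,
       -0.00048008]), 'effort': array([ 7.37746768e-05, -7.22891378e+01, -6.23862076e+01,  7.79855903e-02,
        2.27835268e-02, -1.08855029e-04]), 'tcp_pos': array([ 240.11891128, -630.66747499,  218.00023665]), 'ee_rot': array([-3.08879047e+00, -5.68102192e-01,  2.21257821e-04]), 'contact_force': array([-0.02107495, -0.94564995, -0.20251307]), 'moment': array([ 0.00627791, -0.00459854,  0.03364352]), 'opening': 92.98114895597367}
```

View pics/scene0.png

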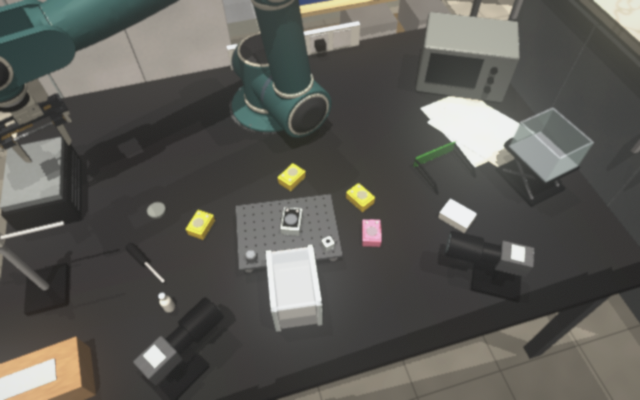

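View pics/top0.png

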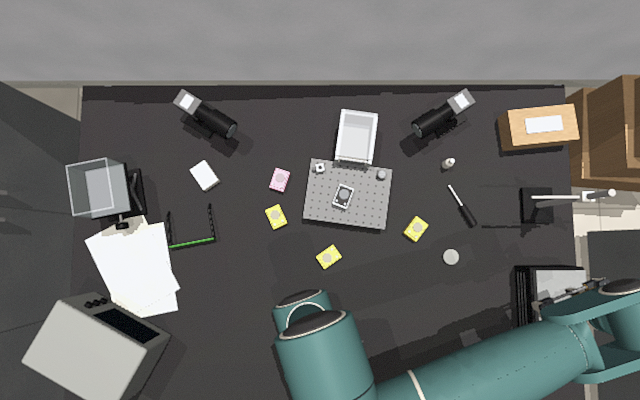

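The holder is the silver block with the dark top on the grey deck, at top (343,196) and scene (291,219). Look-alikes I'm rejecting in the top view: pink (279,180) and yellow (276,217), (328,257), (415,228). The clamp is at (320,168) and the lens cell at (382,174). Next I'll measure the deck and holder, with a close crop.

Run:
```python
from h import *
im=bot.get_image("top");P=pts(im);px=im["pixels"]
z=P[...,2]
roi=np.zeros(z.shape,bool);roi[140:245,290:405]=1
dk=(roi&(abs(z-60)<6)).astype(np.uint8)
n,l,s,c=cv2.connectedComponentsWithStats(dk);i=1+np.argmax(s[1:,4]);cs,_=cv2.findContours((l==i).astype(np.uint8),0,2)
uv=max(cs,key=cv2.contourArea)[:,0,:]
q=np.array([ray(im,u,v,60)[:2] for u,v in uv],np.float32)
print("deck",cv2.minAreaRect(q),cv2.boxPoints(cv2.minAreaRect(q)))
hm=(roi&(z>84)&(z<110));hm[:180]=0
hm=hm.astype(np.uint8);cs,_=cv2.findContours(hm,0,2)
k=max(cs,key=cv2.contourArea)[:,0,:]
q=np.array([ray(im,u,v,94)[:2] for u,v in k],np.float32)
print("holder",cv2.minAreaRect(q),np.median(z[hm>0]))
print(np.median(z[200:222,310:330]))
a=cv2.resize(px[95:240,290:405],None,fx=4,fy=4,interpolation=cv2.INTER_CUBIC)
s=bot.get_image("scene")["pixels"][185:335,225:350]
s=cv2.resize(s,(int(125*580/150),580),interpolation=cv2.INTER_CUBIC)[:, :]
o=np.hstack([cv2.resize(a,(400,504)),cv2.resize(s,(400,504))])
cv2.imwrite("pics/crop1.png",o)
```

```text
deck ((560.7982177734375, -75.386474609375), (269.3305969238281, 207.1683349609375), 81.86083221435547) [[ 439.1918   -194.03006 ]
 [ 644.2734   -223.36053 ]
 [ 682.40466    43.25711 ]
 [ 477.32306    72.587585]]
holder ((544.5637817382812, -58.28138732910156), (49.58705139160156, 69.71796417236328), 68.81504821777344) 92.66361361228519
58.98031320800828
```

View pics/crop1.png

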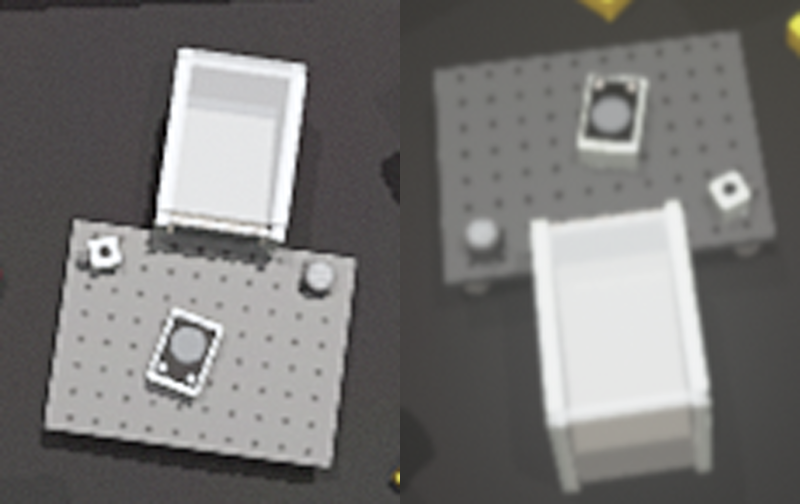

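Crop: the holder is confirmed as silver with a black plate, sitting alone on the deck. It is about 15 mm left of the centre line, turned about -0.23 rad, and 115 mm before the entry. First I'll spin the tool to the holder's heading (+42°), then travel over.

>>> apply_moves:
  xyz:
    - [0,0,0]
    - [0,0,0]
    - [0,0,0]
    - [0,0,0]
    - [0,-0.05,0]
    - [0,-0.06,0]
    - [0,-0.06,0]
    - [0,-0.06,0]
    - [0,-0.06,0]
    - [0,-0.06,0]
  spin: [10.5,10.5,10.5,10.5,0,0,0,0,0,0]
  jaw: 0.015

```text
t: 1.45
tcp_pos: [374.5, -299.8, 215.8]
ee_rot: [-3.076, 0.617, 0.003]
contact_force: [1.0, 0.4, -0.8]
opening: 15.0
```

>>> apply_moves:
  xyz:
    - [0,-0.06,0]
    - [0,-0.06,0]
    - [0,-0.06,0]
    - [0,-0.06,0]
    - [0,-0.04,0]
    - [0,0,0.03]
    - [0,0,0.03]
    - [0,0,0]
  spin: [0,0,0,0,0,-1.5,0,0]

```text
t: 2.45
tcp_pos: [484.9, -27.7, 156.2]
ee_rot: [-3.086, 0.567, -0.001]
contact_force: [0.4, 0.7, -0.3]
opening: 15.0
```

Run:
```python
from h import *
o=bot.observe();print(o["tcp_pos"],np.degrees(2*np.arctan2(o["ee_rot"][1],o["ee_rot"][0]))%360-360)
a=bot.get_image("wrist")["pixels"];b=bot.get_image("scene")["pixels"][150:300,200:380]
cv2.imwrite("pics/w1.png",np.vstack([cv2.resize(a,(480,300)),cv2.resize(b,(360,300)) if 0 else cv2.copyMakeBorder(cv2.resize(b,(360,300)),0,0,0,120,0)]))
```

```text
[484.92870346 -27.70049869 156.23120143] -20.804561837395568
```

View pics/w1.png

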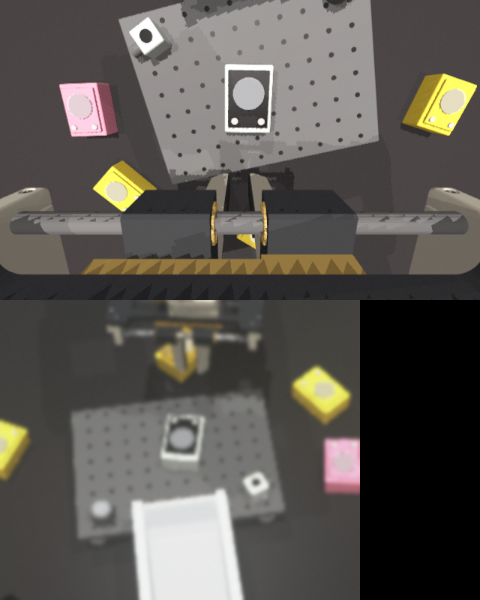

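Wrist view: the holder is straight ahead at (248,98 of 480x300), square to the fingers. Now a finer measurement from this camera.

Run:
```python
from h import *
im=bot.get_image("wrist");P=pts(im);z=P[...,2]
print("wrist cam",im["extrinsics"][:3,3])
R=(P[...,0]>500)&(abs(P[...,0]-545)<60)&(abs(P[...,1]+58)<60)
hm=(R&(z>85)&(z<105)).astype(np.uint8)
k=max(cv2.findContours(hm,0,2)[0],key=cv2.contourArea)[:,0,:]
zt=np.median(z[hm>0]);q=np.array([ray(im,u,v,zt)[:2] for u,v in k],np.float32);print("holder",cv2.minAreaRect(q),zt)
dk=((abs(z-60)<5)&(P[...,0]>420)).astype(np.uint8)
n,l,s,c=cv2.connectedComponentsWithStats(dk);i=1+np.argmax(s[1:,4]);k=max(cv2.findContours((l==i).astype(np.uint8),0,2)[0],key=cv2.contourArea)[:,0,:]
q=np.array([P[v,u,:2] for u,v in k])
ex=np.array([.99,-.1416]);ey=np.array([.1416,.99]);st=(q-[656.3,-89])@np.array([ex,ey]).T
for nm,m in(("left",(st[:,1]>128)&(st[:,0]>-180)&(st[:,0]<-10)),("right",(st[:,1]<-128)&(st[:,0]>-180)&(st[:,0]<-10)),("near",(st[:,0]<-192)&(abs(st[:,1])<120))):
    if m.sum()>5:
        vx,vy,x,y=cv2.fitLine(q[m].astype(np.float32),cv2.DIST_HUBER,0,.01,.01).ravel();print(nm,m.sum(),np.degrees(np.arctan2(vy,vx)),x,y,st[m].mean(0))
# posts / chamber high points from top view
im=bot.get_image("top");P=pts(im);z=P[...,2]
m=(abs(z-126)<8)&(P[...,0]>640)&(P[...,0]<840)&(abs(P[...,1]+100)<90)
q=P[m][:,:2].astype(np.float32)
if len(q)>10: print("roof",len(q),cv2.minAreaRect(q))
```

```text
wrist cam [551.96005009 -53.05001798 326.04518536]
holder ((543.9400024414062, -59.36321258544922), (48.36616134643555, 68.24885559082031), 68.24356079101562) 94.91797672000376
left 123 -8.088659 585.1473 54.92387 [-91.02248271 132.41831105]
right 24 -8.211735 543.3926 -209.5663 [-102.49969577 -135.262035  ]
near 103 81.841095 454.12854 -88.56234 [-200.33720168   -2.09968479]
roof 1792 ((731.239013671875, -99.94120788574219), (115.99141693115234, 164.5797119140625), 82.06019592285156)
```

>>> apply_moves:
  xyz:
    - [0,0.0075,0]
    - [0,0,0.03]
    - [0,0,0.03]
    - [0,0,0.02]
    - [0,0,0.008]
    - [0,0,0]
    - [0.006,0,0]
    - [0,0,0]
  spin: [0.7,0,0,0,0,0,0,0]

```text
t: 3.65
tcp_pos: [492.7, -41.0, 76.5]
ee_rot: [-3.08, 0.595, -0.025]
contact_force: [-0.1, -0.4, 0.7]
opening: 14.9
```

```bash
cat >> h.py <<'E'
def hold(x0,y0,cam="wrist"):
    im=bot.get_image(cam);P=pts(im);z=P[...,2]
    hm=((abs(P[...,0]-x0)<50)&(abs(P[...,1]-y0)<50)&(z>85)&(z<100)).astype(np.uint8)
    k=max(cv2.findContours(hm,0,2)[0],key=cv2.contourArea)[:,0,:];zt=94
    r=cv2.minAreaRect(np.array([ray(im,u,v,zt)[:2] for u,v in k],np.float32))
    return im,r
def stn(p): return np.array([[.99,-.1416],[.1416,.99]])@(np.asarray(p)[:2]-[656.2,-89.3])
def rep(x0,y0,cam="wrist"):
    o=bot.observe();im,r=hold(x0,y0,cam)
    print("tcp",o["tcp_pos"],"st",stn(o["tcp_pos"]),"yaw",np.degrees(2*np.arctan2(o["ee_rot"][1],o["ee_rot"][0]))%360-360+8.14,"F",o["contact_force"])
    print("holder",r,"st",stn(r[0]),"yaw",r[2]-90+8.14);return im
E
python3 - <<'E'
from h import *
im=rep(544,-59);cv2.imwrite("pics/w2.png",im["pixels"])
E
```

```text
tcp [492.69307985 -40.99537611  76.54990035] st [-168.7117857    24.66899776] yaw -13.728432442733933 F [-0.06485953 -0.38053327  0.73402898]
holder ((544.4143676757812, -59.590450286865234), (48.36543655395508, 67.10057067871094), 68.26651000976562) st [-114.87464824   13.58360868] yaw -13.593489990234374
```

View pics/w2.png

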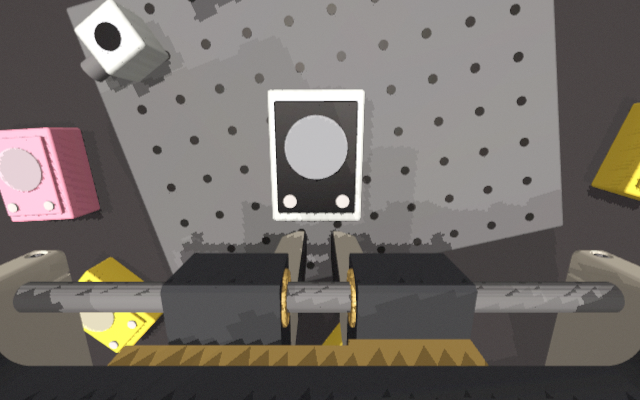

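Wrist view: fingers (300–345, 240) sit centred behind the holder's tail (316, 218), which is square to them. Next: lower a little, centre, and make contact.

>>> apply_moves:
  xyz:
    - [0,-0.0015,0.006]
    - [0,0,0.005]
    - [0.006,0,0]
    - [0.006,0,0]
    - [0.006,0,0]
    - [0.006,0,0]
    - [0.006,0,0]
    - [0.006,0,0]
    - [0.006,0,0]
    - [0.0,0,0]
  spin: [0,0,0,0,0,0,0,0,0,0]

```text
t: 4.95
tcp_pos: [535.2, -56.1, 65.3]
ee_rot: [-3.08, 0.595, -0.024]
contact_force: [-0.1, -0.1, 0.2]
opening: 15.0
```

Run:
```python
from h import *
rep(555,-63)
```

```text
tcp [535.17976574 -56.11283165  65.33729997] st [-124.50933495   15.7188315 ] yaw -13.720982248659979 F [-0.07490487 -0.06453215  0.24000262]
holder ((567.3717041015625, -68.9095458984375), (48.23762512207031, 88.14154815673828), 68.16957092285156) st [-90.82730124   7.60846286] yaw -13.690429077148437
```

The holder is at about station (-82, 5), yaw -13.7°. I'll push on an arc to square it up, turning counter-clockwise.

>>> apply_moves:
  xyz:
    - [0.006,0.0013,0]
    - [0.006,0.0013,0]
    - [0.006,0.0013,0]
    - [0.006,0.0013,0]
    - [0.006,0.0013,0]
    - [0,0,0]
  spin: [-1.8,-1.8,-1.8,-1.8,-1.8,0]

```text
t: 5.75
tcp_pos: [562.7, -72.5, 65.7]
ee_rot: [-3.121, 0.332, -0.024]
contact_force: [-0.2, -0.4, -0.1]
opening: 14.9
```

Run:
```python
from h import *
im=rep(600,-80);im=bot.get_image("wrist");cv2.imwrite("pics/w3.png",im["pixels"])
# top-plate white rim by corners: use leading-edge strip
P=pts(im);z=P[...,2]
m=(z>85)&(z<100)&(abs(P[...,0]-610)<45)&(abs(P[...,1]+80)<50)
S=(P[m][:,:2]-[656.2,-89.3])@np.array([[.99,-.1416],[.1416,.99]]).T
o=bot.observe();c=stn(o["tcp_pos"]);S=S[S[:,0]>c[0]+20]
print(cv2.minAreaRect(S.astype(np.float32)),S.min(0),S.max(0))
```

```text
tcp [562.74639907 -72.52302234  65.73834561] st [-94.89468496   3.37617799] yaw -4.005346321686133 F [-0.18858919 -0.43210526 -0.07765261]
holder ((596.7200927734375, -79.68925476074219), (48.2518424987793, 88.4321517944336), 77.97246551513672) st [-60.24598968   1.09228292] yaw -3.8875344848632807
((-38.69382858276367, -7.1825714111328125), (63.966556549072266, 76.96135711669922), 86.50924682617188) [-75.21996614 -41.43219826] [-2.06385322 27.02645698]
```

View pics/w3.png

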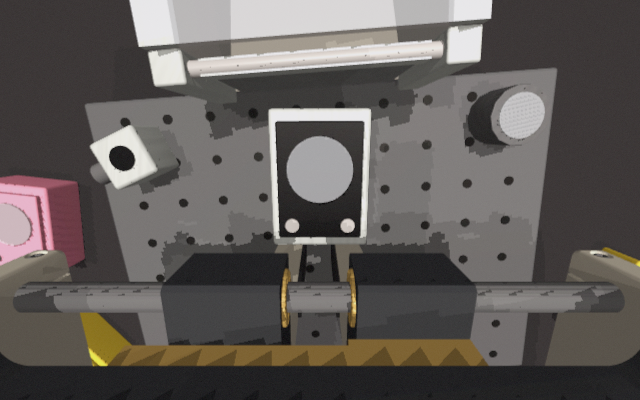

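Wrist view: the holder (320,170) faces the entry. The post tops are at (168,68) and (465,45), so it is well centred with about 4° of turn left. I'll finish the turn and push on into the flap.

>>> apply_moves:
  xyz:
    - [0.005,0.0014,0]
    - [0.005,0.0014,0]
    - [0.005,0,0]
    - [0.005,0,0]
    - [0.005,0,0]
    - [0.005,0,0]
    - [0.005,0,0]
    - [0.005,0,0]
    - [0.005,0,0]
    - [0,0,0]
  spin: [-1.9,-1.9,0,0,0,0,0,0,0,0]

```text
t: 7.1
tcp_pos: [609.4, -82.5, 66.3]
ee_rot: [-3.131, 0.223, -0.024]
contact_force: [-0.7, 0.4, 0.2]
opening: 15.0
```

Run:
```python
from h import *
o=bot.observe();print(o["tcp_pos"],stn(o["tcp_pos"]),np.degrees(2*np.arctan2(o["ee_rot"][1],o["ee_rot"][0]))%360-360+8.14,o["contact_force"])
a=bot.get_image("wrist")["pixels"];b=bot.get_image("scene")["pixels"][190:340,220:360]
cv2.imwrite("pics/w4.png",np.hstack([cv2.resize(a,(480,300)),cv2.resize(b,(280,300),interpolation=2)]))
```

```text
[609.40332042 -82.48269038  66.32949593] [-47.29404383   0.1227267 ] -0.0025695581833105052 [-0.68119766  0.39047539  0.18522952]
```

View pics/w4.png

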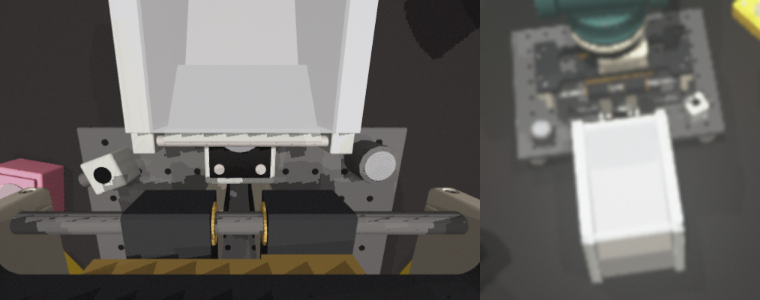

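Wrist view: the holder is square in the entry at (240,162), under the rod (240,140), with clear gaps to both posts, and the flap has lifted. Push on to just past the sill.

>>> apply_moves:
  xyz:
    - [0.005,0,0]
    - [0.005,0,0]
    - [0.005,0,0]
    - [0.005,0,0]
    - [0.005,0,0]
    - [0.004,0,0]
    - [0.003,0,0]
    - [0,0,0]
  spin: [0,0,0,0,0,0,0,0]

```text
t: 8.2
tcp_pos: [643.2, -87.3, 67.0]
ee_rot: [-3.131, 0.223, -0.025]
contact_force: [-1.2, 0.7, 0.1]
opening: 14.8
```

Run:
```python
from h import *
o=bot.observe();print(o["tcp_pos"],stn(o["tcp_pos"]),o["contact_force"])
a=bot.get_image("wrist")["pixels"];b=bot.get_image("scene")["pixels"][190:340,220:360]
cv2.imwrite("pics/w5.png",np.hstack([cv2.resize(a,(480,300)),cv2.resize(b,(280,300),interpolation=2)]))
```

```text
[643.16766363 -87.33428303  67.01512576] [-13.18035852   0.10068097] [-1.17702739  0.71529524  0.1173235 ]
```

View pics/w5.png

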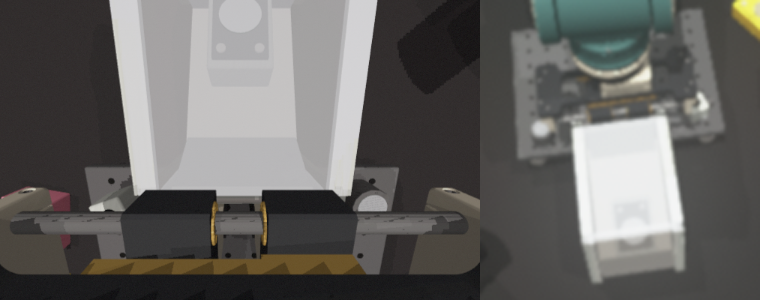

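Both views show the holder at the bottom of the slide: wrist (240,50), scene crop (632,230). Now draw the fingers straight back, then up.

>>> apply_moves:
  xyz:
    - [-0.01,0,0]
    - [-0.02,0,0]
    - [-0.025,0,0]
    - [-0.025,0,0]
    - [-0.02,0,-0.03]
    - [0,0,-0.04]
    - [0,0,-0.05]
    - [0,0,0]
    - [0,0,0]
    - [0,0,0]
  spin: [0,0,0,0,0,0,0,0,0,0]

```text
t: 9.55
tcp_pos: [532.4, -71.8, 186.3]
ee_rot: [-3.131, 0.223, -0.021]
contact_force: [1.0, 0.2, -0.6]
opening: 15.4
```

Run:
```python
from h import *
o=bot.observe();print(o["t"],o["tcp_pos"],o["contact_force"],abs(o["dq"]).max())
a=bot.get_image("wrist");b=bot.get_image("scene")["pixels"][190:340,220:360]
P=pts(a);S=np.stack([(P[...,:2]-[656.2,-89.3])@np.array(r) for r in([.99,-.1416],[.1416,.99])],-1)
m=(P[...,2]>70)&(P[...,2]<110)&(abs(S[...,0])<25)&(abs(S[...,1])<38)
print("flap face pts",m.sum(),np.percentile(S[...,0][m],[5,50,95]) if m.any() else "")
for lo in(65,75,85,95,105):
    k=m&(P[...,2]>lo)&(P[...,2]<lo+10); print(lo,k.sum(),np.median(S[...,0][k]) if k.any() else "")
cv2.imwrite("pics/w6.png",np.hstack([cv2.resize(a["pixels"],(480,300)),cv2.resize(b,(280,300),interpolation=2)]))
```

```text
9.55 [532.35291657 -71.7635874  186.30613641] [ 1.01212751  0.21910475 -0.60781307] 0.015396716571787664
flap face pts 748 [-2.54140088 -2.25163756 -1.97023049]
65 92 -2.0574482839285926
75 199 -2.1777254877625043
85 192 -2.2321457086382184
95 264 -2.384087189673013
105 1 -2.798480483385663
```

View pics/w6.png

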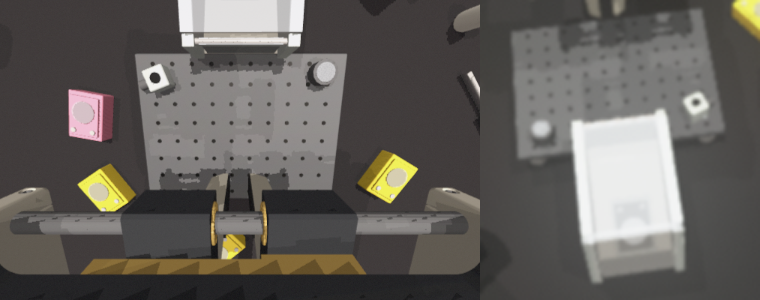

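The flap face is vertical at station x -2.2 ±0.3 mm over its full height, so it is shut. The holder is in the chamber, the clamp and lens cell look undisturbed, and the arm is clear and still.

```bash
python3 -c "
from station import bot
print(bot.close_job())"
```

```text
the job is handed in; nothing more can be done
None
```

The specimen holder is in the chamber, the flap is shut behind it, and the job was handed in at about 9.6 s of the 51 s allowed.

I pushed the holder with the nearly closed fingers: straight at first, then on an arc that squared it to the entry, then through the flap. It tipped past the sill and slid down by itself. I then drew the fingers back and up.

**Last checks:**
- **Holder:** the camera views show it at the bottom of the slide.
- **Flap:** the depth reading gives its face vertical at station x ≈ -2 mm over its full height, so it hangs shut.
- **Bystanders:** the lens cell, the clamp and the pink and yellow look-alikes look unmoved by eye. I did not measure their positions again, and the last picture did not cover all the table items.
- **Arm:** it is clear of everything and still, and the forces I read after each move were about 1 N.

One reading was off. During the push, the camera measured the holder as about 88 mm long because it picked up the fingers as well. I worked out its centre from its leading edge and the finger position instead. No check failed.

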